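# Lock the bayonet plug into the pressure vessel

## Task

Close the small metal pressure vessel with its bayonet plug, which stands on the worktop: set the plug in the mouth and feel for the two slots until its lugs drop in, press it down against the spring, turn it clockwise (seen from above) about a quarter turn until you feel the stop, and let go so that it springs up locked. Be gentle: the plug must never bear on the vessel with more than about 40 N, be it pressing or twisting (0.8 N m at the stop); leave the vial and the tape roll where they are.

Things in the scene. Friction and masses are not known exactly. Their poses are not given: they have to be found in the camera images.
- plug_grip (a point): Where to grip the loose bayonet plug (73 mm tall, about 150 g, standing upright): on its axis in the grey grip bar, 55 mm above its foot, 18 mm below the bar's top. The bar is 46 mm long along x, 16 mm thick along y, 40 mm tall, above a shoulder disc 54 mm across (27 to 33 mm above the foot). z up along the axis; half round it is the same.
- plug_foot (a point): Centre of the plug's underside, axes as plug_grip. The steel barrel above it is 33 mm in diameter and 27 mm tall, its lowest 3 mm tapering to 27 mm.
- plug_lugs (a point): On the plug's axis, 12.5 mm above its foot, at the middle height of its two lugs. They stick out on opposite sides along the plug's x axis, in line with the grip bar; each is 9 mm wide, 5 mm tall and reaches 23 mm from the axis.
- plug: The whole plug; origin at the centre of its underside, axes as plug_grip.
- vessel: Pressure vessel, fixed: round aluminium wall 68 mm outside, 50 mm inside, 60 mm tall, on a dark round foot 96 mm across; a stub 25 mm long sticks out on its -x side. Origin at the centre of its underside. In its mouth a steel bayonet insert, 36 mm bore, flush with the rim, is clamped at an unknown angle.
- vessel_mouth (a point): Centre of the mouth at rim height, 60 mm up, vessel's axes. The insert has two opposite slots, 13.5 mm wide. Their line lies within 0.9 rad either way of the vessel's x axis, to be seen or felt; a slot leaves the lugs 0.12 rad of play each way. Lugs that miss rest on the rim, plug foot 10 mm below this point; in the slots it drops on and floats about 14 mm below, on a sprung plunger.
- vessel_seat (a point): On the vessel's axis, 20 mm below the rim: where the locked plug's foot ends. Plunger: free 12.5 mm below the rim, 800 N/m. To turn, press the foot past 23 mm below the rim (8.5 N); the shoulder meets the rim at 27 mm (12 N, then hard). The notch is 1.31 rad clockwise from above from the slot, a dead stop 0.12 rad on. Let go there, the spring lifts it 3 mm into the notch: locked.
- vial_mid (a point): Middle of a loose glass vial with a blue cap, 27 mm in diameter, 61 mm tall, standing on the worktop; a bystander.
- tape_mid (a point): Middle of a loose roll of yellow label tape, 76 mm in diameter, 19 mm tall, lying flat; a bystander.
Things that resemble listed ones, but are neither listed nor needed, are in the scene too. What is meant by the plug is not orange, and is the smaller of those in its own colour.

How it is judged:
On the way:
1. the plug's lugs have dropped into the slots (foot more than 12.5 mm below the rim, within 4 mm of the mouth's axis) (z of plug_foot in the frame of vessel_mouth below -0.0125 m and horizontal distance between plug_foot and vessel_mouth below 0.004 m), for 0.1 s.
At the end, for the whole second after the job is handed in: The plug is locked in the vessel: its foot 18 to 21.7 mm below the rim (sprung up into the notch), within 3 mm of the mouth's axis, upright within 0.06 rad, at rest and released (z of plug_foot in the frame of vessel_mouth between -0.0217 and -0.018 m and horizontal distance between plug_foot and vessel_mouth below 0.003 m and angle between plug's own z axis and vertical below 0.06 rad and linear speed of plug below 0.01 m/s and angular speed of plug below 0.1 rad/s); the robot touches nothing.
It fails at once if the plug bears on the vessel with more than 40 N (contact force between plug and vessel above 40 N).
It fails at once if the robot itself bears on the vessel with more than 40 N (contact force between any of the fingers, the arm and vessel above 40 N).
It fails at once if the vial or the tape roll is moved by more than 30 mm (distance of any of vial_mid, tape_mid from where it was at the start of the episode above 0.03 m).
It also fails if it takes over 72 s, if anything falls off the work surface, if the arm or the gripper's body presses on something with over 40 N, if the wrist force passes 120 N, or if a joint passes its speed limit or range.

## Robot

A 6-joint arm with a two-finger parallel gripper is mounted at the origin on a cart in front of the work surface, level with it; the furniture and walls round the work are solid. World frame = base frame: x ahead of the robot, y to its left, z up, the work surface at z = 0. Lengths are in m, angles in rad, forces in N, time in s.
With the tool pointing down it reaches from about 0.325 to 0.9 m from the base axis. Payload 6.1 kg.
Tool frame: the origin (TCP) lies at the very end of the fingers, on their centre line; the grasp point (between the pads) lies 19 mm behind it (env.pinch_z is the distance from the TCP to the grasp point, in m); z points along the fingers, x is the direction in which the jaws open and shut, and the axes are right-handed (so a half turn about z gives the same grasp; the last joint's range is limited). The gripper opens to 85 mm and grips with 20 to 120 N. Pads are 22 mm wide; open, the fingers measure 114 mm over their backs; the gripper's body (76 mm by 85 mm) begins 54 mm behind the grasp point. The pads swing forward as they close: fully open they stand 13 mm farther back than shut.
Start: joints at [1.057, 0.22, 1.526, -0, 1.395, -0.126], TCP at [0.236, 0.579, 0.231] pointing down, gripper open.
Joint ranges: [-2.98, 2.98], [-0.91, 2.08], [0.09, 2.57], [-1.24, 4.39], [0.2, 2.65], [-2.68, 2.68]. Speed limits (rad/s): [2.57, 2.57, 3.01, 3.14, 3.14, 3.14].

## Interface

Orientations are given as a rotation vector (axis times angle).
In Python, from cell import read_state, get_image, close_job, env gives the robot as it stands.
- The arm moves only by the tool send_rows, never from a script. Its argument "moves" is a list of rows, each a list of 5 numbers: the closure, from 0 (fully open) to 1 (shut), then the shift along the tool's x, y, z in mm, then the turn about the tool's z in rad. A call has 1 to 12 rows; each row shifts and turns the pose as measured when the row begins, along the tool's axes as they then stand; what a row does not reach is not made up. A row lasts 1/10 s, in which the tool goes at most 50 mm and 8.59 degrees, less where a joint would pass 70% of its speed; a pose out of reach is approached as far as the arm can. A call with a gripper value outside its range is refused whole. The fingers move at their own pace and stop on an object; "grip_force" is the grip in N (left out, the last holds). Time passes only in rows, so rows that do not move let the fingers close. It gives the time, the measured TCP pose, the force and the opening at its end, in the units of the state.
- read_state(): the state, without advancing time (a new reading comes with each control period).
- get_image(name): name is "scene" or "top" or "wrist"; returns a dict with "color" (400x640x3 uint8, red, green, blue), "z_map" (400x640 float32, m along the optical axis (not along the pixel's ray), 0 where there is no reading), "mtx" (3x3 intrinsics, pixels), "R" (3x3) and "t" (3): a world point X has camera coordinates R X + t; the wrist camera has in their place "T_tool_cam" (4x4, takes a point from camera to tool coordinates, whose origin is the TCP and whose axes are the tool frame's). Camera axes: x right, y down, z forward; pixel columns grow to the right and rows downward; lengths in m; the calibration is good to about 2 mm. A picture is of the moment at which its call begins: read the wrist's pose just before it.
- close_job(): hands the job in, once; it reports no verdict.
The state is a dict: "clock": time; "joint_pos": joint angles; "dq": joint speeds; "effort": joint torques, N m; "position": TCP position; "eef_rot": TCP orientation; "ft_force": force on the tool from outside, world axes, zero at the start; "wrist_torque": the same for the moment, N m; "opening": opening from 0.0 (shut) to 1.0 (fully open).
Only numpy, scipy, OpenCV 4.12 (cv2) and the standard library are available. Lean on these libraries where they do the work, as an engineer would, in place of code of your own. Each camera call takes 0.05 s, during which the arm holds its last target. There are 200 camera calls.

## Working session

There is one attempt and no reset: what is moved stays moved. The work goes in short steps, Python scripts to look and compute and a tool call to move; the robot and the scene stay as the last step left them, time stands still between calls to the robot, and variables do not carry over. Pictures are saved under pics/ and viewed, about 8 in all and at most 12, crops included, and the job is handed in when it is done.

Besides the shell and the picture viewer there is one more tool, called after "Call:" by a JSON object that holds its "method" and its "body", one argument or row to a line. send_rows: Moves the arm, as the interface text tells. Its arguments: {"type":"object","properties":{"moves":{"type":"array"},"grip_force":{"type":"number"}},"required":["moves"]}

```bash
mkdir -p pics; ls
cat > h.py <<'E'
import numpy as np, cv2
from cell import read_state, get_image, close_job, env
from scipy.spatial.transform import Rotation as Ro
def save(n,im): cv2.imwrite('pics/'+n, im[...,::-1])
def cloud(d,s=None):
    z=d['z_map']; v,u=np.mgrid[:400,:640]
    K=d['mtx']; P=np.stack([(u-K[0,2])/K[0,0]*z,(v-K[1,2])/K[1,1]*z,z],-1)
    if 'R' in d: W=(P-d['t'])@d['R']
    else:
        T=d['T_tool_cam']; W=P@T[:3,:3].T+T[:3,3]
        W=W@Ro.from_rotvec(s['eef_rot']).as_matrix().T+s['position']
    W[z==0]=np.nan
    return W
E
python3 - <<'E'
from h import *
s=read_state();print(s, env.pinch_z)
a=get_image('top');b=get_image('scene')
save('top.png',a['color']);save('scene.png',b['color'])
np.savez('top.npz',W=cloud(a),c=a['color'])
E
```

```text
pics
{'clock': 0.0, 'joint_pos': array([ 1.05687241e+00,  2.21212418e-01,  1.52759039e+00, -3.77019842e-05,
        1.39470705e+00, -1.26107821e-01]), 'dq': array([ 0.00170652, -0.00032922, -0.00014511, -0.00018978,  0.0003773 ,
       -0.00122227]), 'effort': array([ 3.34350625e-04, -4.96898532e+01, -3.89392948e+01, -1.54704462e-04,
        1.09985561e-02, -8.68553656e-07]), 'position': array([0.23607835, 0.57805331, 0.2302187 ]), 'eef_rot': array([ 2.60712123,  1.75125746, -0.00266434]), 'ft_force': array([-0.36591718, -0.4739479 ,  0.26930347]), 'wrist_torque': array([0.00258671, 0.03279397, 0.02003628]), 'opening': 0.9992375622234112} 0.0187
```

View pics/top.png

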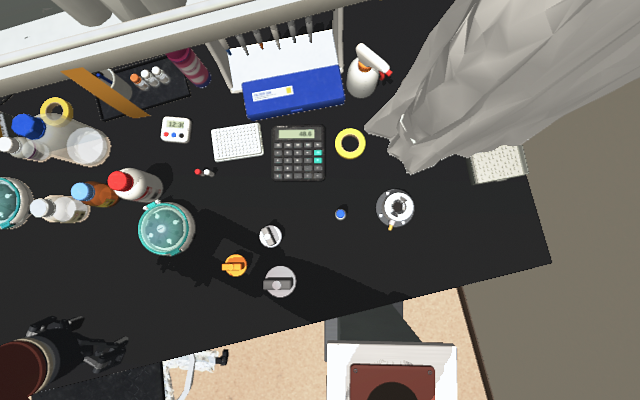

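View pics/scene.png

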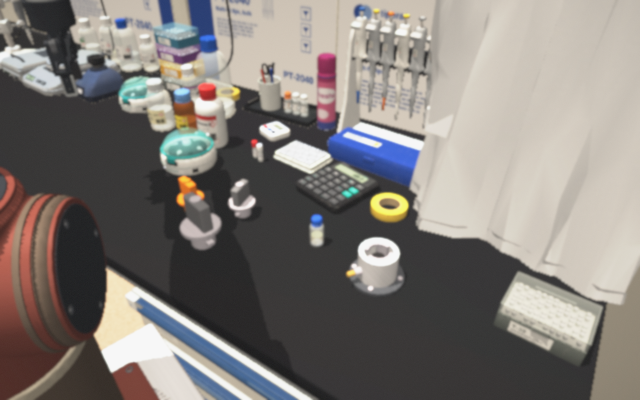

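Top view candidates: small grey plug (270,236), large grey plug (280,282) and orange plug (235,265). The description (not orange, smaller of its colour) points to (270,236). The vessel is at (398,208), the vial at (340,214) and the tape at (350,143). I'll check this in a close crop.

Run:
```python
from h import *
f=np.load('top.npz');W=f['W'];c=f['c']
im=np.hstack([cv2.resize(c[205:305,220:310],(360,400),interpolation=cv2.INTER_CUBIC),cv2.resize(c[170:250,360:440],(400,400),interpolation=cv2.INTER_CUBIC)])
save('crop.png',im)
for n,(u,v),r,h in [('small',(270,236),16,.058),('big',(280,282),20,.05),('orange',(235,265),18,.04),('vessel',(398,206),26,.05),('vial',(340,214),8,.03),('smallshoulder',(270,236),16,.02)]:
    w=W[v-r:v+r,u-r:u+r].reshape(-1,3); w=w[np.isfinite(w[:,0])]; w=w[w[:,2]>h]
    m=(w.min(0)+w.max(0))/2
    q=w[:,:2]-w[:,:2].mean(0); e=np.linalg.eigh(q.T@q/len(q))
    print(n,len(w),m.round(4),w.mean(0).round(4),'zmax',w[:,2].max().round(4),'ext',np.ptp(w,0).round(3),'axis',np.arctan2(e[1][1,1],e[1][0,1]).round(3),np.sqrt(e[0]*12).round(3))
```

```text
small 143 [0.4132 0.3007 0.069 ] [0.4131 0.3001 0.0719] zmax 0.0798 ext [0.042 0.031 0.022] axis -2.657 [0.016 0.045]
big 372 [0.2977 0.2724 0.0793] [0.3081 0.271  0.0949] zmax 0.1085 ext [0.04  0.063 0.058] axis 1.591 [0.025 0.065]
orange 166 [0.3424 0.3844 0.0586] [0.343  0.382  0.0679] zmax 0.077 ext [0.015 0.044 0.037] axis 1.584 [0.017 0.048]
vessel 440 [ 0.4879 -0.0065  0.0569] [ 0.4872 -0.0062  0.0592] zmax 0.0638 ext [0.067 0.066 0.014] axis 1.209 [0.065 0.069]
vial 96 [0.4681 0.1301 0.0477] [0.4682 0.1309 0.0525] zmax 0.0646 ext [0.024 0.024 0.034] axis 1.02 [0.023 0.023]
smallshoulder 375 [0.4136 0.302  0.0541] [0.4136 0.2987 0.0485] zmax 0.0798 ext [0.052 0.052 0.051] axis 3.119 [0.044 0.046]
```

View pics/crop.png

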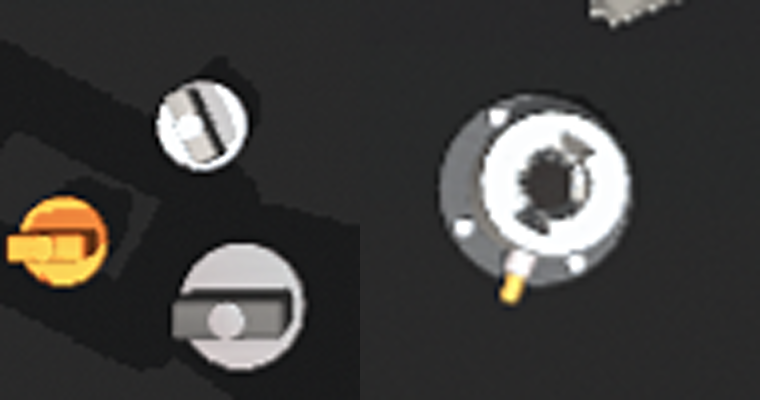

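The crop confirms it: the plug at (270,236) has a bar about 45 mm long and a 52 mm shoulder disc. The larger grey one and the orange one are decoys. In the crop the vessel slots are at about (577,150) and (533,220), so their line is roughly -0.56 rad in the world frame. Next I go above the plug.

Call:
{"method": "send_rows", "body": {
  "moves": [
    [0,-24,34,0,0],
    [0,-24,34,0,0],
    [0,-24,34,0,0],
    [0,-24,34,0,0],
    [0,-24,34,0,0],
    [0,-24,34,0,0],
    [0,-24,34,0,0],
    [0,-20,30,0,0]
  ]
}}

```text
clock: 0.9
position: [0.4144, 0.2955, 0.2257]
eef_rot: [2.599, 1.764, -0.012]
ft_force: [0.5, 0.3, -0.1]
opening: 1.005
```

Call:
{"method": "send_rows", "body": {
  "moves": [
    [0,0,0,10,-0.145],
    [0,0,0,10,-0.145],
    [0,0,0,10,-0.145],
    [0,0,0,10,-0.145],
    [0,0,0,10,-0.145],
    [0,0,0,10,-0.145],
    [0,0,0,0,0]
  ]
}}

```text
clock: 1.6
position: [0.416, 0.2882, 0.1614]
eef_rot: [-1.581, -2.71, 0.018]
ft_force: [-0.4, -0.1, -0.3]
opening: 0.997
```

```bash
cat >> h.py <<'E'
def ang(s):
    x=Ro.from_rotvec(s['eef_rot']).as_matrix(); return np.arctan2(x[1,0],x[0,0]), x[:,2]
def totool(s,p): return (Ro.from_rotvec(s['eef_rot']).as_matrix().T@(np.array(p)-s['position'])*1000).round(1)
def obj(W,c,r,h,hh=9):
    m=np.isfinite(W[...,0])&(np.hypot(W[...,0]-c[0],W[...,1]-c[1])<r)&(W[...,2]>h)&(W[...,2]<hh)
    w=W[m]; mid,sz,a=cv2.minAreaRect((w[:,:2]*1000).astype(np.float32)); q=w[:,:2]-w[:,:2].mean(0); e=np.linalg.eigh(q.T@q)
    print(len(w),'rect',np.round(mid,1),np.round(sz,1),'mean',w.mean(0).round(4),'zmed',np.median(w[:,2]).round(4),'axis',np.arctan2(e[1][1,1],e[1][0,1]).round(3)); return w
E
python3 - <<'E'
from h import *
s=read_state();d=get_image('wrist');W=cloud(d,s);save('w1.png',d['color'])
print(s['position'],ang(s),s['ft_force'])
obj(W,(.413,.3),.035,.06); obj(W,(.413,.3),.035,.025,.04)
print(totool(s,(.413,.300,.039)))
E
```

```text
[0.41597863 0.28824109 0.1613791 ] (np.float64(2.0852577747919647), array([-0.0087838 , -0.00819011, -0.99992788])) [-0.3885702  -0.14250372 -0.26665042]
13448 rect [413.1 300.9] [46.2 67.7] mean [0.3993 0.2979 0.2247] zmed 0.2424 axis 2.06
1469 rect [412.3 301.2] [51.2 52.5] mean [0.4112 0.2992 0.0334] zmed 0.0334 axis 2.103
[ 12.    4.6 122.3]
```

View pics/w1.png

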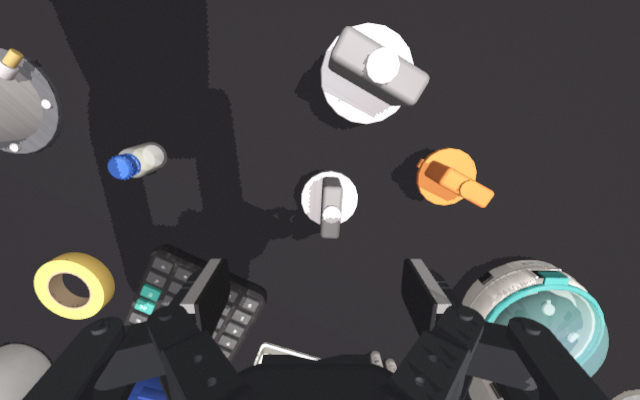

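The wrist view shows the small grey plug at about (330,205), with its bar across the jaw line. The large grey plug (375,75) and the orange plug (447,178) are clear of it. I'll refine the bar position.

Run:
```python
from h import *
s=read_state();d=get_image('wrist');W=cloud(d,s)
w=obj(W,(.413,.3),.035,.066,.09); 
print(totool(s,(.413,.3005,.039)),totool(s,(*w.mean(0)[:2],.039)))
```

```text
1024 rect [413.1 301.6] [45.4 16. ] mean [0.4117 0.3006 0.0736] zmed 0.0734 axis -2.678
[ 12.5   4.2 123.1] [ 13.2   3.2 123.1]
```

Call:
{"method": "send_rows", "body": {
  "moves": [
    [0,7,2,20,0.05],
    [0,6,2,20,0],
    [0,0,0,20,0],
    [0,0,0,20,0],
    [0,0,0,15,0]
  ]
}}

```text
clock: 2.2
position: [0.4193, 0.3051, 0.0725]
eef_rot: [1.683, 2.647, 0.004]
ft_force: [0.5, -0.1, -0.1]
opening: 1.004
```

Run:
```python
from h import *
s=read_state();print(s['position'],ang(s));print(totool(s,(.4131,.3012,.039)))
```

```text
[0.41933217 0.30510119 0.07245385] (np.float64(2.008901623187615), array([ 5.93689758e-03, -6.95823240e-04, -9.99982134e-01]))
[-0.8 -7.5 33.4]
```

Call:
{"method": "send_rows", "body": {
  "moves": [
    [0,0,-3.5,0,0],
    [0,0,-2,0,-0.02],
    [0,0,0,0,0],
    [0,0,0,0,0]
  ]
}}

```text
clock: 2.6
position: [0.4143, 0.303, 0.0739]
eef_rot: [1.663, 2.659, 0.005]
ft_force: [-0.1, 0.5, -0.0]
opening: 0.998
```

Run:
```python
from h import *
for i in range(2):
    s=read_state();d=get_image('wrist');W=cloud(d,s);w=obj(W,(.413,.301),.035,.064,.084);print(s['position'],ang(s),totool(s,(.4131,.3012,.039)))
```

```text
2313 rect [413.5 301.5] [46.4 15.9] mean [0.4104 0.3002 0.0734] zmed 0.0734 axis -2.677
[0.41433491 0.30296977 0.07393609] (np.float64(2.0239769119298705), array([ 6.36752496e-03, -4.36081478e-04, -9.99979632e-01])) [-0.9 -2.1 34.9]
2303 rect [413.3 301.4] [46.  15.9] mean [0.4105 0.3002 0.0734] zmed 0.0734 axis -2.674
[0.41449211 0.30302139 0.07405264] (np.float64(2.024071235283775), array([ 6.64192330e-03, -3.30551425e-04, -9.99977888e-01])) [-0.9 -2.3 35. ]
```

Call:
{"method": "send_rows", "body": {
  "grip_force": 60,
  "moves": [
    [0,-1,-2,12,-0.014],
    [0,0,0,12,0],
    [0,0,0,10,0],
    [0,0,0,0,0],
    [1,0,0,0,0],
    [1,0,0,0,0],
    [1,0,0,0,0],
    [1,0,0,0,0],
    [1,0,0,0,0],
    [1,0,0,0,0],
    [1,0,0,0,0],
    [1,0,0,0,0]
  ]
}}

```text
clock: 3.9
position: [0.4135, 0.3011, 0.0373]
eef_rot: [1.643, 2.671, 0.006]
ft_force: [-0.8, -0.5, -1.9]
opening: 0.181
```

Run:
```python
from h import *
s=read_state();print(s['position'],ang(s),s['ft_force'],s['opening'],totool(s,(.4131,.3012,.039)))
```

```text
[0.41352758 0.30112762 0.03733935] (np.float64(2.038728641706582), array([ 7.08083043e-03, -8.94845023e-05, -9.99974927e-01])) [-0.81856313 -0.50053066 -1.85157787] 0.18077477245724527 [ 0.3 -0.3 -1.7]
```

Plug gripped (opening about 15 mm, TCP 37 mm above its foot). I'll lift it, carry it past the vessel and turn it towards the estimated slot line. I stop offset from the vessel so the camera can see the mouth.

Call:
{"method": "send_rows", "body": {
  "moves": [
    [1,0,0,-20,0],
    [1,0,0,-40,0],
    [1,0,0,-45,0],
    [1,0,0,-40,0],
    [1,0,0,0,0]
  ]
}}

```text
clock: 4.4
position: [0.4103, 0.3, 0.1848]
eef_rot: [1.645, 2.674, -0.004]
ft_force: [1.3, 0.6, -0.9]
opening: 0.175
```

Call:
{"method": "send_rows", "body": {
  "moves": [
    [1,-20,-2,0,0],
    [1,-38,-4,0,0],
    [1,-38,-4,0,0],
    [1,-38,-4,0,0],
    [1,-38,-4,0,0],
    [1,-38,-4,0,0],
    [1,-38,-4,0,0],
    [1,-38,-4,0,0],
    [1,-38,-4,0,0],
    [1,-30,-4,0,0],
    [1,-10,0,0,0],
    [1,0,0,0,0]
  ]
}}

```text
clock: 5.6
position: [0.5414, -0.0538, 0.1772]
eef_rot: [-1.639, -2.674, 0.005]
ft_force: [-0.4, 0.5, -2.4]
opening: 0.181
```

Call:
{"method": "send_rows", "body": {
  "moves": [
    [1,0,0,0,0.13],
    [1,0,0,0,0.13],
    [1,0,0,0,0.13],
    [1,0,0,0,0.13],
    [1,0,0,0,0.13],
    [1,0,0,0,0.13],
    [1,0,0,0,0.13],
    [1,0,0,0,0.1],
    [1,0,0,0,0],
    [1,0,0,0,0]
  ]
}}

```text
clock: 6.6
position: [0.5342, -0.038, 0.1709]
eef_rot: [-2.739, -1.505, 0.018]
ft_force: [-0.5, -0.3, -0.2]
opening: 0.179
```

Run:
```python
from h import *
s=read_state();d=get_image('wrist');W=cloud(d,s);save('w2.png',d['color'])
print(s['position'],ang(s),s['ft_force'],s['opening'],totool(s,(.547,-.043,.16)))
obj(W,(.488,-.006),.045,.055,.066)
np.savez('w2.npz',W=W,c=d['color'])
```

```text
[ 0.53422505 -0.03804962  0.17089122] (np.float64(1.0050382085640337), array([-0.01773307,  0.00815415, -0.99980951])) [-0.53174228 -0.30078812 -0.22038533] 0.17878304150663807 [ 2.7 13.6 10.6]
3385 rect [488.   -6.5] [66.4 67.2] mean [ 0.4872 -0.0058  0.0603] zmed 0.0603 axis 1.043
```

View pics/w2.png

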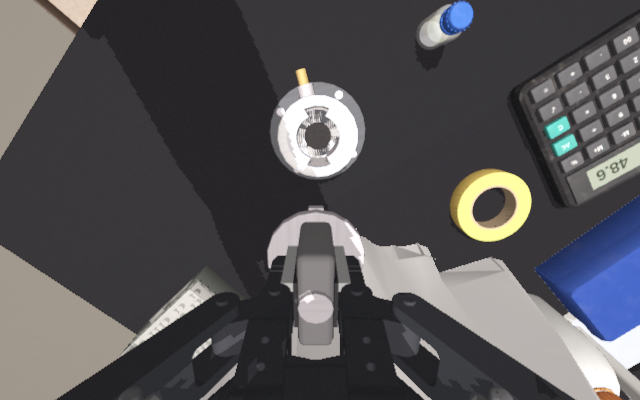

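The wrist view shows the mouth at (317,135). The slots are dark notches above and below it at (318,112) and (317,160), nearly in line with the bar. I'll measure their angle from depth.

Run:
```python
from h import *
f=np.load('w2.npz');W=f['W']
x=W[...,0]-.488;y=W[...,1]+.0065;r=np.hypot(x,y)
m=(r<.0365)&(W[...,2]>.0575)&(W[...,2]<.064); p=W[m]; rr=r[m]
ring=p[rr>.026]; 
A=np.c_[2*ring[:,:2],np.ones(len(ring))]
# outer boundary circle
c,R=cv2.minEnclosingCircle((p[:,:2]*1000).astype(np.float32));print('circ',c,R,'z',np.median(p[:,2]))
x=W[...,0]-c[0]/1000;y=W[...,1]-c[1]/1000;r=np.hypot(x,y);a=np.arctan2(y,x)
for z0 in(.057,.054):
    n=(r>.0195)&(r<.0225)&(W[...,2]<z0); aa=a[n]
    print(n.sum(),'slot',np.angle(np.exp(2j*aa).mean())/2, [round(float(np.angle(np.exp(1j*aa[k]).mean())),3) for k in (np.cos(aa+.5)>0,np.cos(aa+.5)<0) if k.any()])
inn=(r>.0195)&(r<.0225)&np.isfinite(r)
h=np.histogram(a[inn],36,(-np.pi,np.pi),weights=W[...,2][inn])[0]/np.histogram(a[inn],36,(-np.pi,np.pi))[0]
print((h*1000).round(0))
img=cv2.resize(f['c'][85:185,265:370],(800,762),interpolation=cv2.INTER_CUBIC)
```

```text
circ (488.2857971191406, -6.464725494384766) 33.90953826904297 z 0.06030760660570153
206 slot -0.7776712794086188 [-0.852, 2.526]
206 slot -0.7776712794086188 [-0.852, 2.526]
[60. 60. 60. 61. 60. 60. 48. 40. 42. 41. 37. 38. 34.  9.  8.  8.  9. 46.
 49. 53. 54. 55. 57. 43. 46. 57. 60. 61. 61. 60. 39.  8.  8.  8.  8. 46.]
```

```bash
cat >> h.py <<'E'
R0=Ro.from_rotvec([1.643,2.671,.006]).as_matrix()
FT=R0.T@(np.array([.4133,.3013,0])-np.array([.41353,.30113,.03734])); FT[0]*=.5
UP=R0.T@np.array([0,0,1.])
M=np.array([.4883,-.0065,.0600])
def rep(slot=-.53):
    s=read_state();R=Ro.from_rotvec(s['eef_rot']).as_matrix();f=s['position']+R@FT
    print('t',s['clock'].__round__(2),'foot rel mouth mm',((f-M)*1000).round(1),'need tool xyz',(R.T@(M-f)*1000).round(1),'plug up',(R@UP)[:2].round(3),'bar-slot',round(float(ang(s)[0]-np.pi/2-slot),3),'F',s['ft_force'].round(1),'T',s['wrist_torque'].round(2),'op',round(s['opening'],3),'j',s['joint_pos'].round(2)[[0,5]])
    return s
E
python3 - <<'E'
from h import *
W=np.load('w2.npz')['W']
x=W[...,0]-.4883;y=W[...,1]+.0065;r=np.hypot(x,y);a=np.arctan2(y,x)
for z0,z1 in((.0,.02),(0,.05)):
  for lo,hi in((.0195,.0225),(.0205,.024)):
    n=(r>lo)&(r<hi)&(W[...,2]<z1)
    for c in(-.53,2.61):
        k=n&(np.cos(a-c)>.85); q=a[k]; print(z1,lo,k.sum(),q.min().round(3),q.max().round(3),((q.min()+q.max())/2).round(3),q.mean().round(3))
print(FT,UP); rep()
E
```

```text
0.02 0.0195 60 -1.081 0.014 -0.533 -0.592
0.02 0.0195 64 2.147 3.034 2.591 2.596
0.02 0.0205 73 -1.081 -0.009 -0.545 -0.627
0.02 0.0205 78 2.143 3.038 2.59 2.593
0.05 0.0195 60 -1.081 0.014 -0.533 -0.592
0.05 0.0195 67 2.147 3.034 2.591 2.615
0.05 0.0205 73 -1.081 -0.009 -0.545 -0.627
0.05 0.0205 81 2.143 3.038 2.59 2.609
[ 0.00018118 -0.00036213  0.03733758] [-0.0028632   0.00625387 -0.99997635]
t 6.65 foot rel mouth mm [ 45.  -30.9  73.5] need tool xyz [  2.1 -53.1  74.6] plug up [ 0.022 -0.014] bar-slot -0.036 F [ 1.1  0.5 -0.8] T [ 0.07 -0.05  0.05] op 0.177 j [-0.22 -1.23]
```

Call:
{"method": "send_rows", "body": {
  "moves": [
    [1,1,-15,5,-0.015],
    [1,1,-15,10,0],
    [1,0,-14,15,0],
    [1,0,-8,15,0],
    [1,0,0,10,0],
    [1,0,0,5,0],
    [1,0,0,0,0],
    [1,0,0,0,0]
  ]
}}

```text
clock: 7.45
position: [0.4898, -0.0062, 0.1108]
eef_rot: [-2.718, -1.546, 0.014]
ft_force: [-0.1, 0.2, -1.4]
opening: 0.177
```

```bash
sed -i 's/slot=-.53/slot=-.55/' h.py; python3 -c "
from h import *
rep()"
```

```text
t 7.45 foot rel mouth mm [ 0.7  0.9 13.5] need tool xyz [-1.2  0.1 13.5] plug up [ 0.019 -0.014] bar-slot 0.014 F [-0.1  0.2 -1.4] T [-0.01 -0.02  0.06] op 0.177 j [-0.18 -1.21]
```

Call:
{"method": "send_rows", "body": {
  "moves": [
    [1,-1.2,0,5,0],
    [1,0,0,5,0],
    [1,0,0,2,0],
    [1,0,0,0,0]
  ]
}}

```text
clock: 7.85
position: [0.4909, -0.0081, 0.0994]
eef_rot: [-2.72, -1.547, 0.01]
ft_force: [-0.6, 0.0, -1.4]
opening: 0.181
```

Run:
```python
from h import *
s=rep();d=get_image('wrist');W=cloud(d,s);c=d['color']
obj(W,(.488,-.006),.04,.055,.066)
save('w3.png',cv2.resize(c[130:400,170:470],(660,594),interpolation=cv2.INTER_CUBIC))
```

```text
t 7.85 foot rel mouth mm [ 1.9 -1.   2. ] need tool xyz [-0.1 -2.1  2.1] plug up [ 0.016 -0.013] bar-slot 0.013 F [-0.6  0.  -1.4] T [ 0.02  0.   -0.02] op 0.181 j [-0.18 -1.22]
2824 rect [477.8  -1. ] [67.4 44.5] mean [0.4733 0.0017 0.0601] zmed 0.0602 axis 1.064
```

View pics/w3.png

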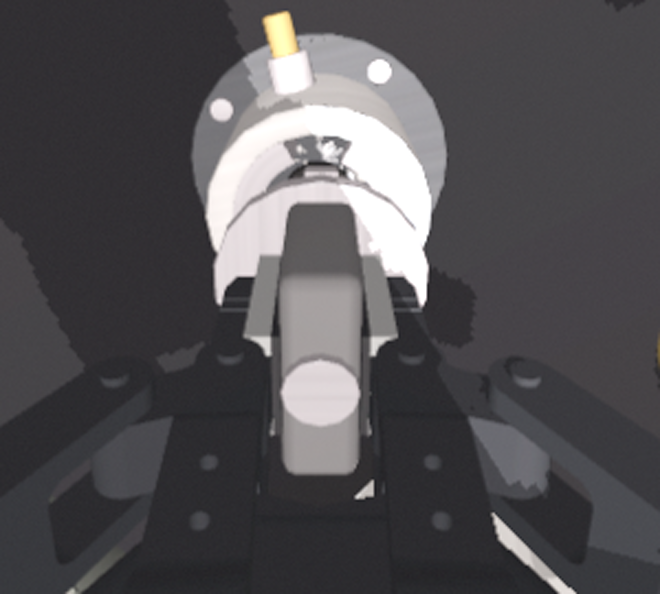

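The close crop shows the lug at (322,172) right by the slot at (318,150), so the angle is fine. A 2 mm shift along tool y is needed. After that I lower gently.

Call:
{"method": "send_rows", "body": {
  "moves": [
    [1,0,-2,0,0],
    [1,0,0,0,0],
    [1,0,0,2,0],
    [1,0,0,0,0]
  ]
}}

```text
clock: 8.3
position: [0.4893, -0.007, 0.0978]
eef_rot: [-2.721, -1.547, 0.009]
ft_force: [-0.0, -0.5, -1.3]
opening: 0.178
```

```bash
python3 -c "
from h import *
rep()"
```

```text
t 8.3 foot rel mouth mm [0.4 0.2 0.5] need tool xyz [-0.3 -0.2  0.5] plug up [ 0.015 -0.013] bar-slot 0.013 F [-0.  -0.5 -1.3] T [-0.02 -0.03 -0.  ] op 0.178 j [-0.18 -1.22]
```

Call:
{"method": "send_rows", "body": {
  "moves": [
    [1,0,0,2,0],
    [1,0,0,2,0],
    [1,0,0,2,0],
    [1,0,0,0,0]
  ]
}}

```text
clock: 8.7
position: [0.4892, -0.0069, 0.0912]
eef_rot: [-2.72, -1.548, 0.009]
ft_force: [-0.5, -0.6, -2.0]
opening: 0.185
```

```bash
python3 -c "
from h import *
rep()"
```

```text
t 8.7 foot rel mouth mm [ 0.2  0.2 -6.1] need tool xyz [-0.3 -0.2 -6.1] plug up [ 0.015 -0.013] bar-slot 0.014 F [-0.5 -0.6 -2. ] T [-0.02  0.    0.  ] op 0.185 j [-0.18 -1.22]
```

Call:
{"method": "send_rows", "body": {
  "moves": [
    [1,0,0,1.5,0],
    [1,0,0,1.5,0],
    [1,0,0,1.5,0],
    [1,0,0,1.5,0],
    [1,0,0,0,0]
  ]
}}

```text
clock: 9.2
position: [0.4889, -0.0068, 0.0846]
eef_rot: [-2.72, -1.547, 0.01]
ft_force: [-0.2, 0.6, -0.8]
opening: 0.181
```

```bash
python3 -c "
from h import *
rep()"
```

```text
t 9.2 foot rel mouth mm [ -0.    0.3 -12.7] need tool xyz [ -0.3   0.  -12.7] plug up [ 0.015 -0.013] bar-slot 0.014 F [-0.2  0.6 -0.8] T [0.01 0.01 0.07] op 0.181 j [-0.18 -1.22]
```

The lugs are in the slots: foot 12.7 mm down with no force. Now I press to about 24.5 mm.

Call:
{"method": "send_rows", "body": {
  "moves": [
    [1,0,0,1.5,0],
    [1,0,0,1.5,0],
    [1,0,0,1.5,0],
    [1,0,0,1.5,0],
    [1,0,0,1.5,0],
    [1,0,0,0,0]
  ]
}}

```text
clock: 9.8
position: [0.4891, -0.0068, 0.0779]
eef_rot: [-2.72, -1.548, 0.01]
ft_force: [-2.6, 1.1, 2.5]
opening: 0.18
```

```bash
python3 -c "
from h import *
rep()"
```

```text
t 9.8 foot rel mouth mm [  0.2   0.3 -19.5] need tool xyz [ -0.4  -0.3 -19.5] plug up [ 0.015 -0.013] bar-slot 0.014 F [-2.6  1.1  2.5] T [ 0.03  0.37 -0.01] op 0.18 j [-0.18 -1.22]
```

Call:
{"method": "send_rows", "body": {
  "moves": [
    [1,0,-0.4,1,0],
    [1,0,0,1.5,0],
    [1,0,0,1.5,0],
    [1,0,0,0.5,0],
    [1,0,0,0,0]
  ]
}}

```text
clock: 10.3
position: [0.4892, -0.0068, 0.0749]
eef_rot: [-2.721, -1.548, 0.01]
ft_force: [-3.6, -0.3, 5.7]
opening: 0.178
```

```bash
python3 -c "
from h import *
rep()"
```

```text
t 10.3 foot rel mouth mm [  0.2   0.3 -22.5] need tool xyz [ -0.4  -0.3 -22.5] plug up [ 0.015 -0.012] bar-slot 0.014 F [-3.6 -0.3  5.7] T [0.05 0.61 0.01] op 0.178 j [-0.18 -1.22]
```

Call:
{"method": "send_rows", "body": {
  "moves": [
    [1,0,-0.5,1.5,0],
    [1,0,0,1.5,0],
    [1,0,0,0,0]
  ]
}}

```text
clock: 10.6
position: [0.4892, -0.0067, 0.0733]
eef_rot: [-2.721, -1.549, 0.009]
ft_force: [-4.1, 0.4, 6.8]
opening: 0.18
```

```bash
python3 -c "
from h import *
rep()"
```

```text
t 10.6 foot rel mouth mm [  0.3   0.3 -24. ] need tool xyz [ -0.4  -0.3 -24. ] plug up [ 0.014 -0.012] bar-slot 0.014 F [-4.1  0.4  6.8] T [0.13 0.78 0.  ] op 0.18 j [-0.18 -1.22]
```

Call:
{"method": "send_rows", "body": {
  "moves": [
    [1,0,-0.3,1.5,0],
    [1,0,0,1,0],
    [1,0,0,0.3,0.05],
    [1,0,0,0.3,0.08]
  ]
}}

```text
clock: 11.0
position: [0.4893, -0.0064, 0.0725]
eef_rot: [-2.818, -1.366, 0.01]
ft_force: [-4.4, 1.2, 7.7]
opening: 0.178
```

```bash
python3 -c "
from h import *
rep()"
```

```text
t 11.0 foot rel mouth mm [  0.5   0.7 -24.8] need tool xyz [ -0.9  -0.2 -24.8] plug up [ 0.013 -0.012] bar-slot -0.118 F [-4.4  1.2  7.7] T [0.14 0.87 0.04] op 0.178 j [-0.18 -1.08]
```

Call:
{"method": "send_rows", "body": {
  "moves": [
    [1,0,0,0.4,0.08],
    [1,0,0,0.4,0.08],
    [1,0,0,0.4,0]
  ]
}}

```text
clock: 11.3
position: [0.4893, -0.0063, 0.0728]
eef_rot: [-2.924, -1.124, 0.011]
ft_force: [-4.5, -0.5, 6.8]
opening: 0.178
```

```bash
python3 -c "
from h import *
rep()"
```

```text
t 11.3 foot rel mouth mm [  0.5   0.9 -24.6] need tool xyz [ -1.1   0.  -24.6] plug up [ 0.012 -0.013] bar-slot -0.287 F [-4.5 -0.5  6.8] T [-0.05  0.71 -0.02] op 0.178 j [-0.18 -0.91]
```

Past the slot and turning freely. I continue.

Call:
{"method": "send_rows", "body": {
  "moves": [
    [1,0,0,0.6,0.1],
    [1,0,0,0.6,0.1],
    [1,0,0,0.6,0.1],
    [1,0,0,0.6,0.1],
    [1,0,0,0.6,0]
  ]
}}

```text
clock: 11.8
position: [0.4895, -0.0062, 0.0725]
eef_rot: [-3.095, -0.497, 0.015]
ft_force: [-4.1, 0.6, 8.8]
opening: 0.179
```

```bash
python3 -c "
from h import *
rep()"
```

```text
t 11.8 foot rel mouth mm [  0.9   0.9 -24.8] need tool xyz [ -1.4   0.4 -24.8] plug up [ 0.01  -0.012] bar-slot -0.702 F [-4.1  0.6  8.8] T [-0.01  0.92 -0.03] op 0.179 j [-0.18 -0.5 ]
```

Call:
{"method": "send_rows", "body": {
  "moves": [
    [1,-0.3,0,0.5,0.1],
    [1,0,0,0.5,0.1],
    [1,0,0,0.5,0.1],
    [1,0,0,0.5,0.1],
    [1,0,0,0.5,0]
  ]
}}

```text
clock: 12.3
position: [0.4897, -0.0062, 0.0728]
eef_rot: [-3.133, 0.153, 0.016]
ft_force: [-4.4, 0.7, 8.3]
opening: 0.181
```

```bash
python3 -c "
from h import *
rep()"
```

```text
t 12.3 foot rel mouth mm [  1.3   0.9 -24.6] need tool xyz [ -1.4   0.9 -24.5] plug up [ 0.006 -0.011] bar-slot -1.118 F [-4.4  0.7  8.3] T [-0.04  0.85 -0.01] op 0.181 j [-0.18 -0.08]
```

Call:
{"method": "send_rows", "body": {
  "moves": [
    [1,0,0,0.5,0.06],
    [1,0,0,0.5,0.06],
    [1,0,0,0.5,0.05],
    [1,0,0,0.5,0.04],
    [1,0,0,0.5,0.0]
  ]
}}

```text
clock: 12.8
position: [0.4898, -0.0062, 0.0728]
eef_rot: [-3.1, 0.493, 0.017]
ft_force: [-3.9, 0.9, 8.1]
opening: 0.178
```

```bash
python3 -c "
from h import *
rep()"
```

```text
t 12.8 foot rel mouth mm [  1.4   0.7 -24.5] need tool xyz [ -1.4   1.1 -24.5] plug up [ 0.006 -0.009] bar-slot -1.336 F [-3.9  0.9  8.1] T [ 0.01  0.81 -0.  ] op 0.178 j [-0.18  0.14]
```

Call:
{"method": "send_rows", "body": {
  "moves": [
    [1,0,0,0.5,0.03],
    [1,0,0,0.5,0.02]
  ]
}}

```text
clock: 13.0
position: [0.4898, -0.0062, 0.0728]
eef_rot: [-3.087, 0.572, 0.017]
ft_force: [-4.8, 1.1, 7.6]
opening: 0.179
```

```bash
python3 -c "
from h import *
rep()"
```

```text
t 13.0 foot rel mouth mm [  1.4   0.7 -24.5] need tool xyz [ -1.4   1.2 -24.5] plug up [ 0.006 -0.009] bar-slot -1.387 F [-4.8  1.1  7.6] T [0.08 0.79 0.15] op 0.179 j [-0.18  0.19]
```

Call:
{"method": "send_rows", "body": {
  "moves": [
    [1,0,0,0.5,0.02]
  ]
}}

```text
clock: 13.1
position: [0.4897, -0.0061, 0.0728]
eef_rot: [-3.081, 0.603, 0.018]
ft_force: [-4.3, 1.4, 9.0]
opening: 0.176
```

```bash
python3 -c "
from h import *
rep()"
```

```text
t 13.1 foot rel mouth mm [  1.3   0.8 -24.5] need tool xyz [ -1.2   1.3 -24.5] plug up [ 0.006 -0.009] bar-slot -1.407 F [-4.3  1.4  9. ] T [0.14 0.89 0.19] op 0.176 j [-0.18  0.21]
```

Call:
{"method": "send_rows", "body": {
  "moves": [
    [1,0,0,0.5,0.02]
  ]
}}

```text
clock: 13.2
position: [0.4895, -0.006, 0.0728]
eef_rot: [-3.075, 0.634, 0.019]
ft_force: [-5.0, 1.9, 9.3]
opening: 0.179
```

```bash
python3 -c "
from h import *
rep()"
```

```text
t 13.2 foot rel mouth mm [  1.1   0.9 -24.6] need tool xyz [ -1.    1.3 -24.5] plug up [ 0.006 -0.009] bar-slot -1.428 F [-5.   1.9  9.3] T [0.14 0.93 0.19] op 0.179 j [-0.17  0.23]
```

Call:
{"method": "send_rows", "body": {
  "moves": [
    [1,0,0,0.5,0.03]
  ]
}}

```text
clock: 13.3
position: [0.4892, -0.0058, 0.0728]
eef_rot: [-3.065, 0.681, 0.02]
ft_force: [-5.9, 1.5, 9.3]
opening: 0.177
```

```bash
python3 -c "
from h import *
rep()"
```

```text
t 13.3 foot rel mouth mm [  0.8   1.2 -24.6] need tool xyz [ -0.6   1.4 -24.5] plug up [ 0.007 -0.009] bar-slot -1.458 F [-5.9  1.5  9.3] T [0.22 1.01 0.25] op 0.177 j [-0.17  0.26]
```

The stop is felt: torque climbs from 0 to 0.25 N m from about -1.39 rad on, with the tool shifting sideways. I back off slightly and let it rise into the notch.

Call:
{"method": "send_rows", "body": {
  "moves": [
    [1,0,0,0,-0.05],
    [1,0,0,-1,-0.04],
    [1,0,0,-1,0],
    [1,0,0,-1,0]
  ]
}}

```text
clock: 13.7
position: [0.4896, -0.0062, 0.0771]
eef_rot: [-3.094, 0.538, 0.019]
ft_force: [-1.9, 1.2, -0.1]
opening: 0.176
```

```bash
python3 -c "
from h import *
rep()"
```

```text
t 13.7 foot rel mouth mm [  1.2   0.7 -20.3] need tool xyz [ -1.1   1.1 -20.2] plug up [ 0.007 -0.008] bar-slot -1.365 F [-1.9  1.2 -0.1] T [0.12 0.39 0.05] op 0.176 j [-0.17  0.17]
```

The spring force on the tool vanished at 20.3 mm, so the plug now hangs in the notch. I release and retreat.

Call:
{"method": "send_rows", "body": {
  "moves": [
    [0.7,0,0,0,0],
    [0.5,0,0,0,0],
    [0.2,0,0,0,0],
    [0,0,0,0,0],
    [0,0,0,0,0],
    [0,0,0,0,0],
    [0,0,0,-15,0],
    [0,0,0,-25,0],
    [0,0,0,-30,0],
    [0,0,0,-10,0],
    [0,0,0,0,0],
    [0,0,0,0,0]
  ]
}}

```text
clock: 14.9
position: [0.4895, -0.0063, 0.1561]
eef_rot: [-3.093, 0.539, 0.022]
ft_force: [0.3, 0.9, -0.2]
opening: 0.999
```

Run:
```python
from h import *
s=rep();d=get_image('wrist');W=cloud(d,s);save('w4.png',d['color'])
w=obj(W,(.488,-.006),.035,.105,.125); A=np.c_[w[:,:2]-w[:,:2].mean(0),np.ones(len(w))]
x=W[...,0]-.488;y=W[...,1]+.0065;r=np.hypot(x,y)
for a,b,zl,zh in((.029,.033,.055,.066),(.01,.026,.066,.08)):
    m=(r>a)&(r<b)&(W[...,2]>zl)&(W[...,2]<zh); q=W[m]; B=np.c_[q[:,:2]-[.488,-.0065],np.ones(m.sum())]
    print('ring z',np.median(q[:,2]).round(4),np.linalg.lstsq(B,q[:,2],rcond=None)[0].round(4))
```

```text
t 14.9 foot rel mouth mm [ 1.   0.6 58.8] need tool xyz [ 0.1  0.9 58.8] plug up [ 0.009 -0.009] bar-slot -1.366 F [ 0.3  0.9 -0.2] T [ 0.    0.02 -0.01] op 0.999 j [-0.18  0.17]
1503 rect [490.1  -5.5] [45.  15.8] mean [ 0.4907 -0.0035  0.1134] zmed 0.1133 axis 1.218
ring z 0.0602 [0.0018 0.0005 0.0602]
ring z 0.0734 [0.003  0.0098 0.0734]
```

View pics/w4.png

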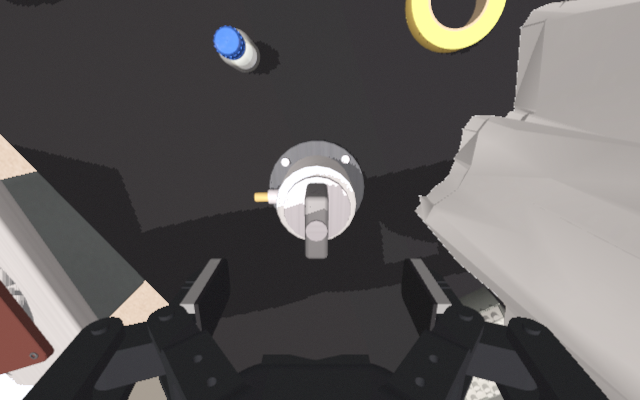

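The wrist view shows the plug seated in the vessel at (317,205), with the jaws open and well clear and the vial (235,45) standing. Heights put the foot 19.8 to 19.9 mm below the rim with about 0.01 rad of tilt, which means locked, so I hand in.

```bash
python3 -c "
from h import *
print(close_job())"
```

```text
the job is handed in; nothing more can be done
None
```

The plug is locked in the vessel, and I handed the job in at about 15 s on the robot's clock. No verdict was reported.

- **What I did:** I gripped the small grey plug (not the large grey or orange one) and set it in the mouth with its lugs along the slot line seen by the wrist camera. The lugs dropped in without contact. I pressed it to about 24.6 mm below the rim and turned it clockwise until I felt the stop. Then I backed off about 0.09 rad, let the spring lift it into the notch, released it and retreated.
- **Forces:** The tool read at most about 11 N in force and 0.25 N m in twist at the stop. A bending moment of about 1 N m also showed while pressing, from a slight tilt of the tool.
- **Last checks:** Two heights from the final picture put the foot 19.8 and 19.9 mm below the rim, against the 18–21.7 mm needed. The shoulder disc's tilt came out at about 0.01 rad. The gripper is fully open and about 8 cm above where it let go.
- **One disagreement:** The top of the bar measured about 2 mm off the mouth's axis, against the 3 mm allowed at the foot. That is about the camera's calibration error, and the bore's fit limits the barrel to about 1.5 mm of offset.
- **Bystanders:** The vial was still standing in the last picture and the arm went nowhere near the tape roll, but I did not re-measure their positions.

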